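# Close a shielded test box: trip the lid stay, catch the lid on a finger, lower it shut

## Task

Close the open aluminium test box on the bench over the circuit board inside it. With a fingertip push the red tab of the folding lid stay back and down until the stay gives way, let the falling lid land on the outside of the same fingers, and then let it down gently on them until it is fully shut, without letting it drop onto its gasket at any point. Do not pinch the lid, do not touch the board, leave everything else on the bench alone, and finish with the hand clear of the box.

Things in the scene. Friction and masses are not known exactly. Their poses are not given: they have to be found in the camera images.
- shield_box: Fixed open aluminium box, 104 deep (its x), 200 wide (y), 80 mm high, walls 4 mm, floor 8 mm above the bench. Its front (three brass connectors, 14 mm proud) faces the robot's right. Origin: centre of its underside; x from front to back (yaw about 1.4), y towards the wall near the robot, z up. Lid hinge along y at x = 52, z = 80 mm. A folding stay inside that near wall holds the lid open.
- lid (a joint): Opening angle of the lid in rad: 0 fully shut, 1.22 as it stands on its locked stay at the start, front edge high. About 0.34 kg; once the stay is broken it falls towards the box's front and would slam shut within half a second.
- lid_hinge (a point): Point on the lid's hinge axis in the middle of the box's width (the axis runs along the box's y), at x = 52, z = 80 mm of the box.
- lid_edge (a point): Middle of the lid's free front edge, 116 mm from the hinge axis. The lid is 204 mm wide, 4 mm thick at the edge; shut, it overhangs the box's front wall by 12 mm and its lower face is 80 mm above the bench. z is square to the lid (up when shut).
- lid_plate: The lid: a 4 mm aluminium plate with an overhanging front lip, whose lower face and front edge rest on the finger, and a blue panel (98 x 184 x 4 mm) on its outer face, starting 8 mm behind the front edge. Origin on the hinge axis in the middle of the width; x runs along the lid from its front edge to the hinge, z square to it (up when shut).
- stay (a joint): Fold angle of the stay's knuckle in rad: 0 locked on its stop (start), 0.21 straight, beyond that it folds and the lid comes down; about 2.6 when the lid is shut. A push of about 1 N on the tab breaks it; 13 to 18 mm of tab travel is ample.
- stay_tab (a point): Middle of the outer face of the stay's red tab (bar 30 mm along the box's y, 12 mm high, 6 mm thick); at the start at x = -40, y = 64, z = 118 mm of the box. It faces the box's front and up at 45 degrees; pushed down at 45 degrees towards the back (box's +x and down) it swings into the box, away from the finger. The stay's flat links lie 24 mm from it, along the near wall.
- test_board: Green circuit board, 70 x 100 x 16 mm, fixed on the floor of the box in its middle, off the near wall (its top 26 mm above the bench). Origin under its centre.
- meter: handheld multimeter with a dark teal case, 145 x 70 x 41 mm, lying on its back behind the box; a bystander, origin under its centre
- phone_black: black phone, 138 x 72 x 10 mm, lying behind and right of the box; a bystander, origin under its centre
- organiser: flat parts organiser with dark blue tray and clear lid, 113 x 167 x 37 mm, left of the box; a bystander, origin under its centre
- driver_red: screwdriver with a red handle, 202 mm long, behind and left of the box; a bystander, origin under its centre
- fuse_box: small pale carton, 50 x 85 x 20 mm, behind the box; a bystander, origin under its centre
- cap: round black plastic cap, 32 mm across, 20 mm high, near the front edge of the bench beside the vice; a bystander, origin under its centre
- solder_spool: small spool of solder with blue ends, 60 mm across, 34 mm high, beside the vice; a bystander, origin under its centre
- flux_bottle: white dropper bottle with a red tip, 40 mm across, 98 mm high, beside the vice; a bystander, origin under its centre

How it is judged:
On the way, in this order (a step that is already met when the one before it is completed fails the run):
1. the stay is pushed past straight and folds (value of joint stay above 0.3 rad).
2. the falling lid is caught: it lies on the fingers, well clear of the box and no longer falling (value of joint lid between 0.22 and 1 rad and velocity of joint lid between -0.8 and 0.8 rad/s and contact force between the fingers and lid_plate above 0.2 N), for 0.2 s.
At the end, for the whole second after the job is handed in: The lid is fully shut (within 0.03 rad) and at rest, the robot clear of it, nothing else disturbed (value of joint lid below 0.03 rad and velocity of joint lid between -0.05 and 0.05 rad/s); the robot touches nothing.
It fails at once if the lid drops shut: it moves faster than 1 rad/s (about 12 cm/s at its edge) in the last 0.12 rad (14 mm) of its way (value of joint lid below 0.12 rad and velocity of joint lid below -1 rad/s).
It fails at once if the lid is pinched, with fingers pressing on its outer and its inner face at once (contact force between the fingers and lid_plate_c1 above 0.5 N and contact force between the fingers and lid_plate_c0 above 0.5 N).
It fails at once if the circuit board is touched (contact force between anything else and test_board above 0.5 N).
It fails at once if something else on the bench is shifted by more than 20 mm or lifted (distance of any of meter, phone_black, organiser, driver_red, fuse_box, cap, solder_spool, flux_bottle from where it was at the start of the episode above 0.02 m).
It also fails if it takes over 38 s, if anything falls off the work surface, if the arm or the gripper's body presses on something with over 40 N, if the wrist force passes 120 N, or if a joint passes its speed limit or range.

## Robot

A 7-joint arm with a two-finger parallel gripper is mounted at the origin on a cart in front of the work surface, level with it; the furniture and walls round the work are solid. World frame = base frame: x ahead of the robot, y to its left, z up, the work surface at z = 0. Lengths are in m, angles in rad, forces in N, time in s.
With the tool pointing down it reaches from about 0.4 to 0.85 m from the base axis. Payload 10.4 kg.
Tool frame: the origin (TCP) lies between the finger pads; the fingertips stand 19 mm ahead of it and the grasp point (between the pads) is the TCP; z points along the fingers, x is the direction in which the jaws open and shut, and the axes are right-handed (so a half turn about z gives the same grasp; the last joint's range is limited). The gripper opens to 87 mm and grips with 3 to 60 N. Pads are 19 mm wide; open, the fingers measure 117 mm over their backs; the gripper's body (75 mm by 190 mm) begins 51 mm behind the grasp point.
Start: joints at [1.326, 0.332, -0.065, 1.46, 0.022, 1.35, -0.088], TCP at [0.138, -0.61, 0.242] pointing down, gripper open.
Joint ranges: [-2.6, 2.6], [-0.5, 2.12], [-1.47, 1.34], [0.16, 2.42], [-1.27, 4.41], [0.06, 2.06], [-2.6, 2.6]. Speed limits (rad/s): [2.22, 2.22, 2.79, 2.79, 3.14, 3.14, 3.14].

## Interface

Orientations are given as a unit quaternion [x, y, z, w].
In Python, from bench import * gives the robot as it stands.
- The arm moves only by the tool step_arm, never from a script. Its argument "commands" is a list of rows, each a list of 6 numbers: the shift along the tool's x, y, z in m, then the turn, a rotation vector about the tool's x, y, z in rad. In form: [[tx, ty, tz, rx, ry, rz], ...]. A call has 1 to 12 rows; each row shifts and turns the commanded pose from where the row before left it, along the tool's axes as they then stand; what a row does not reach is not made up. A row lasts 1/10 s, in which the tool goes at most 50 mm and 8.59 degrees, less where a joint would pass 70% of its speed; a pose out of reach is approached as far as the arm can. A call with a gripper value outside its range is refused whole. "gripper" is the opening, from 0 (shut) to 1 (fully open), set as the call begins (left out, the last holds). The fingers move at their own pace and stop on an object; "grip_force" is the grip in N (left out, the last holds). Time passes only in rows, so rows that do not move let the fingers close. It gives the time, the measured TCP pose, the force and the opening at its end, in the units of the state.
- read_state(): the state, without advancing time (a new reading comes with each control period).
- camera(name): name is "scene" or "top"; returns the picture (384x512x3 uint8, red, green, blue); there is no depth.
- get_calibration(name): a dict with "fx", "fy", "cx", "cy" (pixels), "k1" (the pictures are not rectified: a ray, as slopes to the right and down, at radius r is drawn at 1 + k1 r^2 times it, then the intrinsics apply), "R" (3x3) and "t" (3): a world point X has camera coordinates R X + t. Camera axes: x right, y down, z forward; pixel columns grow to the right and rows downward; lengths in m; the calibration is good to about 2 mm. A picture is of the moment at which its call begins. get_calibration takes no time and is no camera call.
- close_job(): hands the job in, once; it reports no verdict.
The state is a dict: "time": time; "joint_positions": joint angles; "joint_vel": joint speeds; "joint_torque": joint torques, N m; "ee_pos": TCP position; "eef_rot": TCP orientation; "ft_force": force on the tool from outside, world axes, zero at the start; "torque": the same for the moment, N m; "width": finger opening in m.
Only numpy, scipy, OpenCV 4.12 (cv2) and the standard library are available. Lean on these libraries where they do the work, as an engineer would, in place of code of your own. Each camera call takes 0.05 s, during which the arm holds its last target. There are 200 camera calls.

## Working session

There is one attempt and no reset: what is moved stays moved. The work goes in short steps, Python scripts to look and compute and a tool call to move; the robot and the scene stay as the last step left them, time stands still between calls to the robot, and variables do not carry over. Pictures are saved under pics/ and viewed, on a budget of 10 in all, crops included, one or two more only if the job needs it, and the job is handed in when it is done.

Besides the shell and the picture viewer there is one more tool, called by a JSON object that holds its "op" and its "data". step_arm: Moves the arm, as the interface text tells. Its arguments: {"type":"object","properties":{"commands":{"type":"array","items":{"type":"array","items":{"type":"number"}}},"gripper":{"type":"number"},"grip_force":{"type":"number"}},"required":["commands"]}

```bash
mkdir -p pics
python3 - <<'E'
from bench import *
import cv2
s=read_state();print(s)
for n in("scene","top"):
    c=get_calibration(n);print(n,c)
    cv2.imwrite(f"pics/{n}0.png",camera(n)[:,:,::-1])
E
```

```text
{'time': 0.0, 'joint_positions': array([ 1.3263943 ,  0.33290097, -0.06472116,  1.46094623,  0.02160823,
        1.34989804, -0.08847602]), 'joint_vel': array([-6.89795948e-04, -1.63027902e-03,  1.57853133e-03, -8.37244663e-04,
       -6.68368319e-04, -8.09093939e-05, -4.36472856e-04]), 'joint_torque': array([-2.70734981e-04, -6.23250747e+01,  2.40020163e-02, -3.89900100e+01,
       -6.15422730e-02,  3.98465584e-02,  1.30287258e-04]), 'ee_pos': array([ 0.13741734, -0.6093333 ,  0.24073347]), 'eef_rot': array([ 7.81041760e-01, -6.24478373e-01, -5.89490584e-04, -4.27655441e-04]), 'ft_force': array([ 0.86315424,  0.32357946, -0.4299119 ]), 'torque': array([-0.0025435 , -0.01900044,  0.06625241]), 'width': 0.08713500283772395}
scene {'fx': 470.0730507023592, 'fy': 470.0730507023592, 'cx': 245.34101315298392, 'cy': 192.62973060753862, 'k1': -0.008662489717594419, 'R': array([[ 0.85319281, -0.52151517, -0.0091622 ],
       [-0.46516344, -0.75282026, -0.46570874],
       [ 0.23597668,  0.40160127, -0.88489063]]), 't': array([-0.56358914,  0.27967569,  1.3748349 ])}
top {'fx': 370.0266714967597, 'fy': 370.0266714967597, 'cx': 254.00065463589868, 'cy': 188.27517023198138, 'k1': -0.0009859384353033422, 'R': array([[-1.05321523e-02, -9.99944462e-01,  3.84074428e-04],
       [-9.83756653e-01,  1.02928159e-02, -1.79211901e-01],
       [ 1.79197995e-01, -2.26532281e-03, -9.83810422e-01]]), 't': array([-0.06148059,  0.60735869,  1.2353241 ])}
```

View pics/scene0.png

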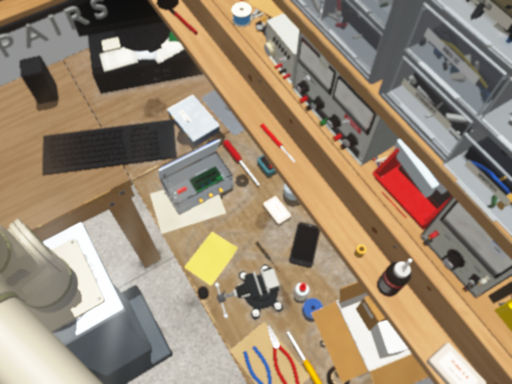

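View pics/top0.png

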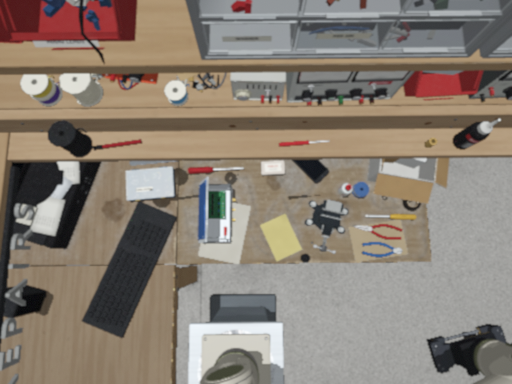

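The scene view has the box at about (195,178) and its red tab near (181,190). In the top view the box is at about (216,212) with the blue lid at about (203,210). I'll enlarge both.

Run:
```python
import cv2,numpy as np
a=cv2.imread("pics/scene0.png")[135:220,150:250];b=cv2.imread("pics/top0.png")[170:255,185:255]
f=lambda i,k:cv2.resize(i,None,fx=k,fy=k,interpolation=cv2.INTER_CUBIC)
A=f(a,4.5);B=f(b,4.5)
for img,u0,v0 in((A,150,135),(B,185,170)):
    for i in range(0,img.shape[1],45): cv2.putText(img,str(u0+i//45*10),(i,8),0,.3,(255,255,255)); cv2.line(img,(i,10),(i,14),(255,255,255))
    for i in range(0,img.shape[0],45): cv2.putText(img,str(v0+i//45*10),(0,i+4),0,.3,(255,255,255)); cv2.line(img,(20,i),(24,i),(255,255,255))
cv2.imwrite("pics/crop1.png",np.hstack([A,B]));
```

```text
(no output)
```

View pics/crop1.png

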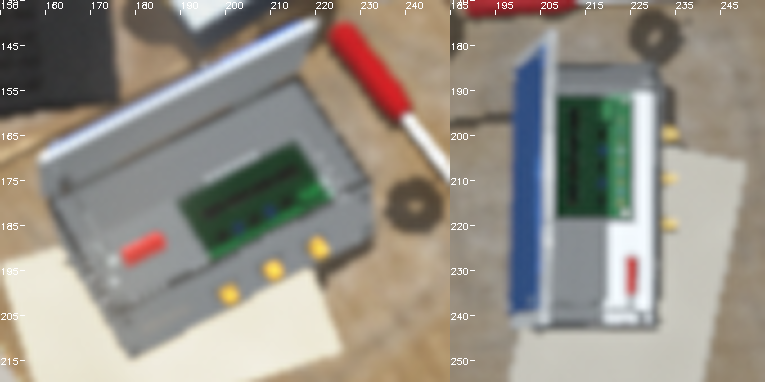

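```bash
cat > h.py <<'E'
from bench import *
import numpy as np, cv2
from scipy.optimize import least_squares
from scipy.spatial.transform import Rotation as Ro
C={n:get_calibration(n) for n in("scene","top")}
def proj(n,P):
    c=C[n];q=np.atleast_2d(P)@c["R"].T+c["t"];s=q[:,:2]/q[:,2:];s=s*(1+c["k1"]*(s**2).sum(1,keepdims=True))
    return s*[c["fx"],c["fy"]]+[c["cx"],c["cy"]]
def b2w(p,P):
    P=np.atleast_2d(P);R=Ro.from_euler("z",p[2]).as_matrix();return P@R.T+[p[0],p[1],0]
def lidpt(a,l,y,n=0): return [.052-l*np.cos(a)-n*-np.sin(a)*-1*-1*0+ n*np.sin(a)*-1*-1, y, .08+l*np.sin(a)+n*np.cos(a)]
E
cat > fit.py <<'E'
from h import *
import sys
im={n:cv2.imread(f"pics/{n}0.png") for n in C}
def red(n,u0,u1,v0,v1):
    i=im[n][v0:v1,u0:u1].astype(float);w=np.clip(i[...,2]-i[...,:2].max(2)-30,0,None);v,u=np.mgrid[v0:v1,u0:u1];return [(w*u).sum()/w.sum(),(w*v).sum()/w.sum()]
ob=[("scene",[-.040,.064,.118],red("scene",172,192,180,198)),("top",[-.040,.064,.118],red("top",220,232,222,240)),
("scene",lidpt(1.22,.116,.102),[159.2,170.2]),("scene",lidpt(1.22,.116,-.102),[220.5,139.8]),
("top",[-.052,.1,.08],[231,242]),("top",[-.052,-.1,.08],[231.3,184]),
("scene",[-.052,.1,0],[179.5,213.5]),("scene",[-.052,-.1,.0],[232.5,188])]
def f(p): return np.concatenate([(proj(n,b2w(p,P))[0]-uv) for n,P,uv in ob])
r=least_squares(f,[.55,.12,1.4],loss="soft_l1");print(r.x);print(f(r.x).reshape(-1,2).round(1), ob[0][2],ob[1][2])
p=r.x;out=[]
for n,u0,v0,w,h in(("scene",150,135,100,85),("top",185,170,70,85)):
    k=4.5;I=cv2.resize(im[n][v0:v0+h,u0:u0+w],None,fx=k,fy=k,interpolation=cv2.INTER_CUBIC)
    L=[[[x,y,z] for x,y in((-.052,-.1),(-.052,.1),(.052,.1),(.052,-.1))] for z in(0,.08)]+[[lidpt(1.22,0,.102),lidpt(1.22,.116,.102),lidpt(1.22,.116,-.102),lidpt(1.22,0,-.102)],
      [[-.04-.004,.049,.122],[-.04-.004,.079,.122],[-.036,.079,.114],[-.036,.049,.114]]]
    for q in L:
        uv=((proj(n,b2w(p,q))+.5-[u0,v0])*k).astype(int);cv2.polylines(I,[uv],True,(0,255,255),1)
    out.append(I)
cv2.imwrite("pics/fit.png",np.hstack(out))
E
python3 fit.py
```

```text
[0.52222568 0.06509607 1.54810595]
[[ 0.1  0.3]
 [ 0.6 -0.2]
 [-0.9  0. ]
 [ 0.5  0.2]
 [-1.4  0. ]
 [-0.3 -0.9]
 [-1.6  2.1]
 [ 0.7 -0.7]] [np.float64(181.48428019856593), np.float64(189.62796469939326)] [np.float64(224.80693641618498), np.float64(230.5306358381503)]
```

View pics/fit.png

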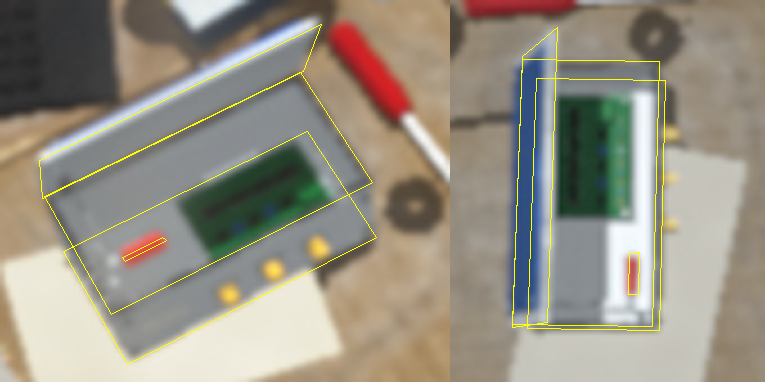

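The fit puts the box at about (0.522, 0.065) with yaw 1.55. Tab residuals are under 1 px (about 2 mm). Next I plan the approach: closed fingers pointing 45° down towards the box's back, jaw axis along the box's y.

```bash
cat > plan.py <<'E'
from h import *
import sys
BP=[.5222,.0651,1.548]
def target(x,y,z,phi):  # fingertip centre in box mm, phi deg below horizontal
    Rb=Ro.from_euler("z",BP[2]).as_matrix();f=np.radians(phi)
    Z=Rb@[np.cos(f),0,-np.sin(f)];X=-Rb[:,1];R=np.c_[X,np.cross(Z,X),Z]
    return b2w(BP,np.array([x,y,z])/1e3)[0]-.019*Z,R
def tip(s):
    R=Ro.from_quat(s["eef_rot"]).as_matrix();t=s["ee_pos"]+.019*R[:,2]
    Rb=Ro.from_euler("z",BP[2]).as_matrix();z=Rb.T@R[:,2]
    return (Rb.T@(t-[BP[0],BP[1],0])*1e3).round(1),z.round(3),(Rb.T@R[:,0]).round(3)
def rows(p0,R0,p1,R1,N):
    w=Ro.from_matrix(R0.T@R1).as_rotvec()/N;E=Ro.from_rotvec(w).as_matrix()
    A=sum(np.linalg.matrix_power(E,k) for k in range(N));t=np.linalg.solve(A,R0.T@(p1-p0));return np.r_[t,w]
if __name__=="__main__":
    s=read_state();a=[float(v) for v in sys.argv[1:]]
    print("t",s["time"],"tip",*tip(s),"F",s["ft_force"].round(2),"q",s["joint_positions"].round(2))
    if a:
        p,R=target(*a[:4]);print(p.round(3),"row x",int(a[4]),rows(s["ee_pos"],Ro.from_quat(s["eef_rot"]).as_matrix(),p,R,int(a[4])).round(4))
E
python3 plan.py -110 60 210 45 24
```

```text
t 0.1 tip [-683.1  369.3  221.9] [ 0.001  0.    -1.   ] [-0.97  -0.242 -0.001] F [-0.19  0.39 -0.65] q [ 1.33  0.33 -0.06  1.46  0.02  1.35 -0.09]
[ 0.459 -0.057  0.223] row x 24 [-0.0052 -0.0264  0.0117  0.0277 -0.0216 -0.0522]
```

```bash
python3 plan.py -200 60 240 90 24
```

```text
t 0.1 tip [-683.1  369.3  221.9] [ 0.001  0.    -1.   ] [-0.97  -0.242 -0.001] F [-0.19  0.39 -0.65] q [ 1.33  0.33 -0.06  1.46  0.02  1.35 -0.09]
[ 0.458 -0.133  0.259] row x 24 [-0.0031 -0.0256 -0.0008 -0.      0.     -0.0553]
```

{"op": "step_arm", "data": {"commands": [[-0.003,-0.0256,-0.001,0,0,-0.055],[-0.003,-0.0256,-0.001,0,0,-0.055],[-0.003,-0.0256,-0.001,0,0,-0.055],[-0.003,-0.0256,-0.001,0,0,-0.055],[-0.003,-0.0256,-0.001,0,0,-0.055],[-0.003,-0.0256,-0.001,0,0,-0.055],[-0.003,-0.0256,-0.001,0,0,-0.055],[-0.003,-0.0256,-0.001,0,0,-0.055],[-0.003,-0.0256,-0.001,0,0,-0.055],[-0.003,-0.0256,-0.001,0,0,-0.055],[-0.003,-0.0256,-0.001,0,0,-0.055],[-0.003,-0.0256,-0.001,0,0,-0.055]], "gripper": 0}}

```text
time: 1.3
ee_pos: [0.3822, -0.4263, 0.2537]
eef_rot: [0.942, -0.336, 0.0, 0.0]
ft_force: [0.3, -0.3, 0.2]
width: 0.0025
```

{"op": "step_arm", "data": {"commands": [[-0.003,-0.0256,-0.001,0,0,-0.055],[-0.003,-0.0256,-0.001,0,0,-0.055],[-0.003,-0.0256,-0.001,0,0,-0.055],[-0.003,-0.0256,-0.001,0,0,-0.055],[-0.003,-0.0256,-0.001,0,0,-0.055],[-0.003,-0.0256,-0.001,0,0,-0.055],[-0.003,-0.0256,-0.001,0,0,-0.055],[-0.003,-0.0256,-0.001,0,0,-0.055],[-0.003,-0.0256,-0.001,0,0,-0.055],[-0.003,-0.0256,-0.001,0,0,-0.055],[-0.003,-0.0256,-0.001,0,0,-0.055],[-0.003,-0.0256,-0.001,0,0,-0.055]]}}

```text
time: 2.5
ee_pos: [0.4618, -0.1332, 0.2656]
eef_rot: [1.0, -0.012, -0.0, 0.0]
ft_force: [1.1, 0.1, -0.3]
width: 0.0004
```

```bash
python3 plan.py -110 60 195 45 12
```

```text
t 2.5 tip [-199.6   55.9  246.6] [-0.  0. -1.] [-0.002 -1.    -0.   ] F [ 1.1   0.15 -0.26] q [ 0.78  0.03 -0.6   1.76  0.02  1.35  0.15]
[ 0.459 -0.057  0.208] row x 12 [-0.0004 -0.0044  0.0069  0.0655 -0.0001 -0.0001]
```

{"op": "step_arm", "data": {"commands": [[-0.0004,-0.0044,0.007,0.0655,0,0],[-0.0004,-0.0044,0.007,0.0655,0,0],[-0.0004,-0.0044,0.007,0.0655,0,0],[-0.0004,-0.0044,0.007,0.0655,0,0],[-0.0004,-0.0044,0.007,0.0655,0,0],[-0.0004,-0.0044,0.007,0.0655,0,0],[-0.0004,-0.0044,0.007,0.0655,0,0],[-0.0004,-0.0044,0.007,0.0655,0,0],[-0.0004,-0.0044,0.007,0.0655,0,0],[-0.0004,-0.0044,0.007,0.0655,0,0],[-0.0004,-0.0044,0.007,0.0655,0,0],[-0.0004,-0.0044,0.007,0.0655,0,0]]}}

```text
time: 3.7
ee_pos: [0.4593, -0.0571, 0.2073]
eef_rot: [0.923, -0.012, 0.006, -0.384]
ft_force: [-0.4, 0.5, 0.1]
width: 0.0002
```

```bash
python3 plan.py -58 60 136 45 12
```

```text
t 3.7 tip [-110.1   60.   193.9] [ 0.709 -0.004 -0.705] [-0.005 -1.     0.001] F [-0.36  0.46  0.14] q [ 0.96  0.31 -0.55  1.82 -0.56  1.42  0.58]
[ 0.461 -0.005  0.149] row x 12 [-0.      0.0003  0.0065 -0.0003 -0.0003 -0.0002]
```

{"op": "step_arm", "data": {"commands": [[0,0.0003,0.0065,0,0,0],[0,0.0003,0.0065,0,0,0],[0,0.0003,0.0065,0,0,0],[0,0.0003,0.0065,0,0,0],[0,0.0003,0.0065,0,0,0],[0,0.0003,0.0065,0,0,0],[0,0.0003,0.0065,0,0,0],[0,0.0003,0.0065,0,0,0],[0,0.0003,0.0065,0,0,0],[0,0.0003,0.0065,0,0,0],[0,0.0003,0.0065,0,0,0],[0,0,0,0,0,0]]}}

```text
time: 4.9
ee_pos: [0.4604, -0.0092, 0.1537]
eef_rot: [0.924, -0.013, 0.005, -0.383]
ft_force: [-0.7, 0.4, -0.4]
width: 0.0001
```

```bash
cat > look.py <<'E'
from plan import *
n=sys.argv[1];o=[]
for c,u0,v0,w,h in(("scene",130,125,120,100),("top",185,165,80,100)):
    I=camera(c)[:,:,::-1];cv2.imwrite(f"pics/{n}_{c}.png",I)
    o.append(cv2.resize(I[v0:v0+h,u0:u0+w],None,fx=4,fy=4,interpolation=cv2.INTER_CUBIC))
    s=read_state();R=Ro.from_quat(s["eef_rot"]).as_matrix();t=s["ee_pos"]+.019*R[:,2]
    q=(proj(c,t)[0]+.5-[u0,v0])*4;cv2.circle(o[-1],tuple(q.astype(int)),3,(255,0,255),-1)
    q=(proj(c,b2w(BP,[-.04,.064,.118]))[0]+.5-[u0,v0])*4;cv2.circle(o[-1],tuple(q.astype(int)),2,(255,255,0),-1)
cv2.imwrite(f"pics/{n}.png",np.hstack(o));print(tip(read_state()),read_state()["ft_force"])
E
python3 look.py pre; python3 plan.py -43 60 121 45 6
```

```text
(array([-63. ,  59.6, 140.8]), array([ 0.708, -0.004, -0.707]), array([-0.006, -1.   , -0.   ])) [ 0.22550931 -0.0349274  -0.79262431]
t 5.0 tip [-63.   59.6 140.8] [ 0.708 -0.004 -0.707] [-0.006 -1.    -0.   ] F [ 0.23 -0.03 -0.79] q [ 0.91  0.34 -0.58  1.92 -0.58  1.27  0.59]
[0.461 0.01  0.134] row x 6 [-0.0001 -0.      0.0047 -0.0001 -0.0007 -0.0007]
```

View pics/pre.png

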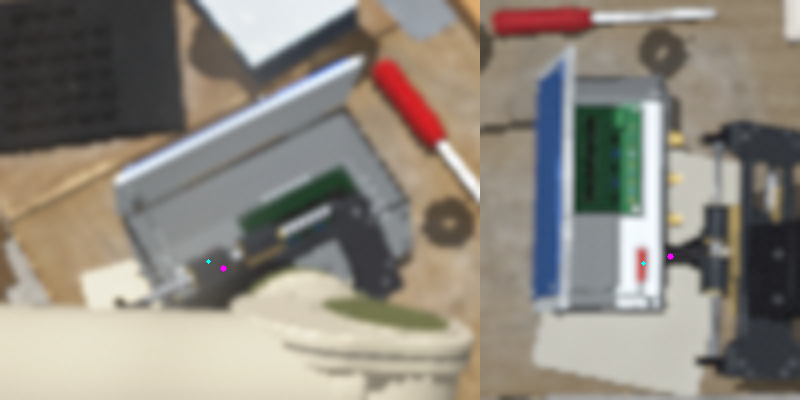

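The top view shows the fingertip at (670,257) and the tab at (642,265), so they are aligned to within about 4 mm. I'll shift slightly and push along the tool axis.

{"op": "step_arm", "data": {"commands": [[-0.001,0,0.005,0,0,0],[-0.001,0,0.005,0,0,0],[0,0,0.005,0,0,0],[0,0,0.005,0,0,0],[0,0,0.005,0,0,0],[0,0,0.005,0,0,0],[0,0,0.005,0,0,0],[0,0,0.005,0,0,0],[0,0,0.004,0,0,0],[0,0,0.004,0,0,0],[0,0,0,0,0,0],[0,0,0,0,0,0]]}}

```text
time: 6.2
ee_pos: [0.4597, 0.0239, 0.1201]
eef_rot: [0.924, -0.013, 0.006, -0.383]
ft_force: [0.4, 0.1, -1.8]
width: 0.0004
```

```bash
python3 look.py push
```

```text
(array([-29.3,  61.4, 106.8]), array([ 0.707, -0.005, -0.707]), array([-0.006, -1.   ,  0.   ])) [ 0.2703832  -0.74515845 -1.28148805]
```

View pics/push.png

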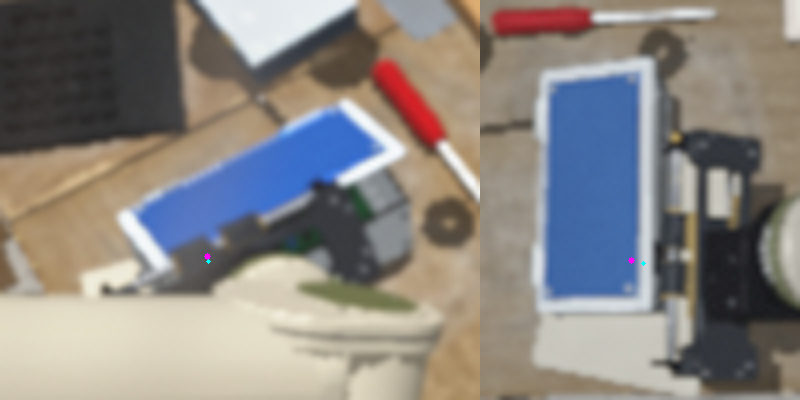

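The stay has given way and the lid rests on the fingers (front edge at top-crop u≈656). I'll work out its angle.

```bash
cat > ang.py <<'E'
from plan import *
def edge(a,y,n=.004): return [.052-.116*np.cos(a)+n*np.sin(a),y,.08+.116*np.sin(a)+n*np.cos(a)]
def solve(ob):
    f=lambda a:np.concatenate([proj(n,b2w(BP,edge(a[0],y)))[0]-uv for n,y,uv in ob])
    r=least_squares(f,[.5]);print("lid",r.x,f(r.x).round(1))
if __name__=="__main__":
    solve([("top",-.102,[228.2,179.2]),("top",.102,[228.7,242.5]),("scene",-.102,[231,163.3])])
    for a in(.1,.2,.3,.4,.5,.6,.7):print(a,proj("scene",b2w(BP,edge(a,-.102))).round(1),proj("top",b2w(BP,edge(a,-.102))).round(1))
E
python3 ang.py; python3 plan.py -54 62 98 35 10
```

```text
lid [0.4978139] [ 0.5 -0.2 -1.6 -0.5  0.6  0.6]
0.1 [[234.5 174.9]] [[234.  181.7]]
0.2 [[234.1 172.5]] [[233.2 181. ]]
0.3 [[233.4 169.8]] [[232.  180.3]]
0.4 [[232.6 166.9]] [[230.5 179.6]]
0.5 [[231.6 163.8]] [[228.7 179. ]]
0.6 [[230.4 160.5]] [[226.5 178.4]]
0.7 [[229.1 157.1]] [[224.  177.8]]
t 6.3 tip [-29.3  61.4 106.8] [ 0.707 -0.005 -0.707] [-0.006 -1.     0.   ] F [ 0.27 -0.75 -1.28] q [ 0.88  0.37 -0.6   1.97 -0.6   1.16  0.59]
[ 0.459 -0.003  0.109] row x 10 [-0.      0.0026 -0.0013  0.0174 -0.0005 -0.0004]
```

{"op": "step_arm", "data": {"commands": [[0,0,0,0,0,0],[0,0,0,0,0,0],[0,0,0,0,0,0]]}}

```text
time: 6.6
ee_pos: [0.4598, 0.0239, 0.1203]
eef_rot: [0.924, -0.013, 0.006, -0.383]
ft_force: [-0.5, -0.0, -1.5]
width: 0.0005
```

```bash
cat > low.py <<'E'
from plan import *
def wp(a,phi,d,h=8,y=62):
    f=np.radians(phi);E=np.array([52-116*np.cos(a),80+116*np.sin(a)])
    t=E+d*np.array([np.cos(f),-np.sin(f)])-h*np.array([np.sin(f),np.cos(f)]);return t[0],y,t[1],phi
if __name__=="__main__":
    s=read_state();print(s["time"],tip(s),s["ft_force"].round(1),"q",s["joint_positions"].round(2));p,R=s["ee_pos"],Ro.from_quat(s["eef_rot"]).as_matrix()
    for w in sys.argv[1:]:
        a,phi,d,N=[float(v) for v in w.split(",")];g=wp(a,phi,d);p1,R1=target(*g)
        print(np.round(g,1),int(N),rows(p,R,p1,R1,int(N)).round(4));p,R=p1,R1
E
python3 low.py .3,33,14,12 .15,25,9,10 .04,21,8,10 -.04,20,8,10
```

```text
6.6 (array([-29.2,  61.4, 106.8]), array([ 0.707, -0.005, -0.707]), array([-0.006, -1.   ,  0.   ])) [-0.5 -0.  -1.5] q [ 0.88  0.37 -0.6   1.97 -0.6   1.16  0.59]
[-51.4  62.   99.9  33. ] 12 [-0.      0.002  -0.0011  0.0174 -0.0004 -0.0003]
[-57.9  62.   86.3  25. ] 10 [ 0.      0.0018  0.0001  0.014  -0.     -0.    ]
[-59.3  62.   74.3  21. ] 10 [-0.      0.0013  0.0003  0.007   0.     -0.    ]
[-59.1  62.   65.1  20. ] 10 [-0.      0.0009  0.0003  0.0017  0.      0.    ]
```

{"op": "step_arm", "data": {"commands": [[0,0.002,-0.0011,0.0174,0,0],[0,0.002,-0.0011,0.0174,0,0],[0,0.002,-0.0011,0.0174,0,0],[0,0.002,-0.0011,0.0174,0,0],[0,0.002,-0.0011,0.0174,0,0],[0,0.002,-0.0011,0.0174,0,0],[0,0.002,-0.0011,0.0174,0,0],[0,0.002,-0.0011,0.0174,0,0],[0,0.002,-0.0011,0.0174,0,0],[0,0.002,-0.0011,0.0174,0,0],[0,0.002,-0.0011,0.0174,0,0],[0,0.002,-0.0011,0.0174,0,0]]}}

```text
time: 7.8
ee_pos: [0.4591, -0.0015, 0.1101]
eef_rot: [0.878, -0.013, 0.007, -0.478]
ft_force: [-0.7, 0.1, -1.9]
width: 0.0006
```

```bash
python3 look.py mid; python3 low.py .15,25,9,10 .04,21,8,10 -.04,20,8,10
```

```text
(array([-52.5,  61.6,  99.3]), array([ 0.839, -0.006, -0.544]), array([-0.007, -1.   , -0.001])) [ 0.28461861 -1.30648517 -1.39825695]
7.9 (array([-52.5,  61.6,  99.3]), array([ 0.839, -0.006, -0.544]), array([-0.007, -1.   , -0.001])) [ 0.3 -1.3 -1.4] q [ 0.96  0.55 -0.57  1.92 -0.65  1.26  0.73]
[-57.9  62.   86.3  25. ] 10 [-0.      0.0017  0.0002  0.0139 -0.0006 -0.0004]
[-59.3  62.   74.3  21. ] 10 [-0.      0.0013  0.0003  0.007   0.     -0.    ]
[-59.1  62.   65.1  20. ] 10 [-0.      0.0009  0.0003  0.0017  0.      0.    ]
```

View pics/mid.png

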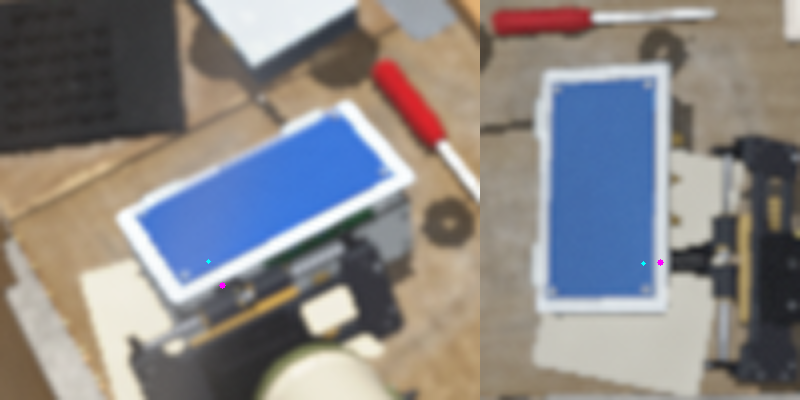

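The lid is at about 0.28 rad (scene corner at (233,170), top edge at u≈232), with its edge on the finger as planned. I'll keep lowering.

{"op": "step_arm", "data": {"commands": [[0,0.0017,0.0002,0.0139,0,0],[0,0.0017,0.0002,0.0139,0,0],[0,0.0017,0.0002,0.0139,0,0],[0,0.0017,0.0002,0.0139,0,0],[0,0.0017,0.0002,0.0139,0,0],[0,0.0017,0.0002,0.0139,0,0],[0,0.0017,0.0002,0.0139,0,0],[0,0.0017,0.0002,0.0139,0,0],[0,0.0017,0.0002,0.0139,0,0],[0,0.0017,0.0002,0.0139,0,0]]}}

```text
time: 8.9
ee_pos: [0.4589, -0.008, 0.0943]
eef_rot: [0.843, -0.012, 0.008, -0.537]
ft_force: [0.5, 0.4, -2.1]
width: 0.0003
```

```bash
python3 look.py mid2; python3 low.py .04,21,8,12 -.05,20,8,12
```

```text
(array([-57.5,  61.6,  85.9]), array([ 0.906, -0.006, -0.422]), array([-0.007, -1.   , -0.001])) [-0.0702052  -0.16827091 -1.89871966]
9.0 (array([-57.5,  61.6,  85.9]), array([ 0.906, -0.006, -0.422]), array([-0.007, -1.   , -0.001])) [-0.1 -0.2 -1.9] q [ 0.99  0.68 -0.56  1.88 -0.67  1.31  0.81]
[-59.3  62.   74.3  21. ] 12 [-0.      0.0011  0.0002  0.0058 -0.0005 -0.0003]
[-59.1  62.   63.9  20. ] 12 [0.     0.0008 0.0003 0.0015 0.     0.    ]
```

View pics/mid2.png

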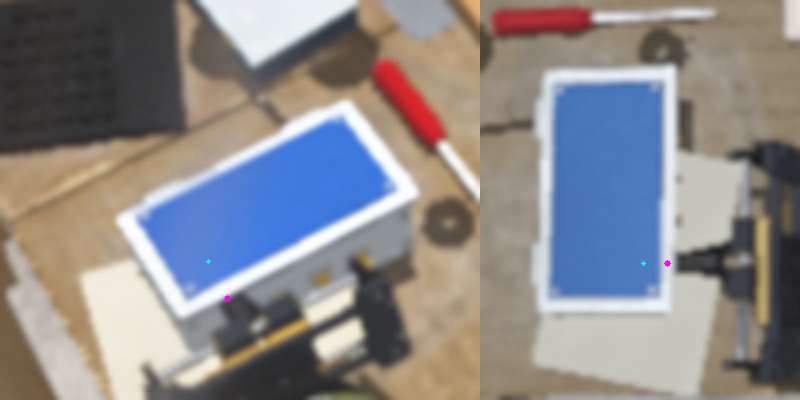

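The lid is at about 0.15 rad, with the fingertip about 6–8 mm under the lip. I'll do the last part slowly.

{"op": "step_arm", "data": {"commands": [[0,0.0011,0.0002,0.0058,0,0],[0,0.0011,0.0002,0.0058,0,0],[0,0.0011,0.0002,0.0058,0,0],[0,0.0011,0.0002,0.0058,0,0],[0,0.0011,0.0002,0.0058,0,0],[0,0.0011,0.0002,0.0058,0,0],[0,0.0011,0.0002,0.0058,0,0],[0,0.0011,0.0002,0.0058,0,0],[0,0.0011,0.0002,0.0058,0,0],[0,0.0011,0.0002,0.0058,0,0],[0,0.0011,0.0002,0.0058,0,0],[0,0.0011,0.0002,0.0058,0,0]]}}

```text
time: 10.2
ee_pos: [0.4588, -0.011, 0.0812]
eef_rot: [0.824, -0.012, 0.008, -0.566]
ft_force: [0.6, 0.5, -2.0]
width: 0.0005
```

```bash
python3 low.py -.05,20,8,12
```

```text
10.2 (array([-59.8,  61.6,  74.4]), array([ 0.933, -0.006, -0.359]), array([-0.006, -1.   ,  0.   ])) [ 0.6  0.5 -2. ] q [ 1.    0.76 -0.56  1.85 -0.68  1.34  0.85]
[-59.1  62.   63.9  20. ] 12 [-0.      0.0008  0.0004  0.0015 -0.0005 -0.0002]
```

{"op": "step_arm", "data": {"commands": [[0,0.0008,0.0003,0,0,0],[0,0.0008,0.0003,0,0,0],[0,0.0008,0.0003,0,0,0],[0,0.0008,0.0003,0,0,0],[0,0.0008,0.0003,0,0,0],[0,0.0008,0.0003,0,0,0],[0,0.0008,0.0003,0,0,0],[0,0.0008,0.0003,0,0,0],[0,0.0008,0.0003,0,0,0],[0,0.0008,0.0003,0,0,0],[0,0.0008,0.0003,0,0,0],[0,0.0008,0.0003,0,0,0]]}}

```text
time: 11.4
ee_pos: [0.4588, -0.0109, 0.0711]
eef_rot: [0.824, -0.012, 0.008, -0.566]
ft_force: [0.3, 0.3, -1.2]
width: 0.0005
```

```bash
python3 look.py low; python3 low.py
```

```text
(array([-59.7,  61.6,  64.2]), array([ 0.933, -0.006, -0.359]), array([-0.006, -1.   , -0.   ])) [-0.29037153 -0.3644071   0.09055856]
11.5 (array([-59.7,  61.6,  64.2]), array([ 0.933, -0.006, -0.359]), array([-0.006, -1.   , -0.   ])) [-0.3 -0.4  0.1] q [ 1.    0.78 -0.55  1.85 -0.67  1.32  0.86]
```

View pics/low.png

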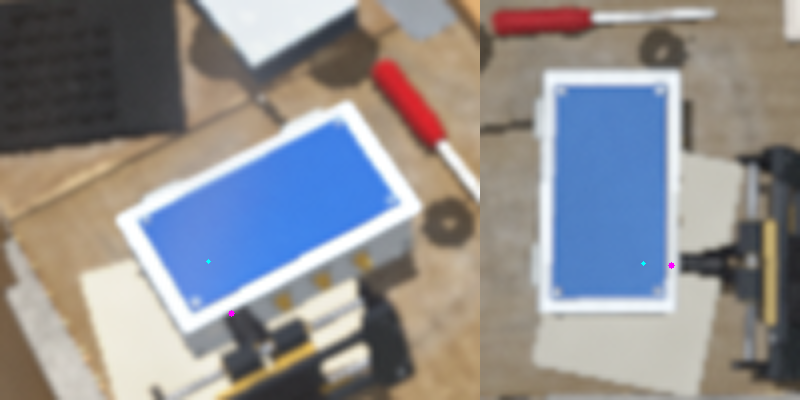

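The lid looks shut (scene corner at (235,177), as expected for 0 rad) and the force is nearing zero. I'll go 4 mm further down slowly and average the force before pulling back.

{"op": "step_arm", "data": {"commands": [[0,0.0006,0.0002,0,0,0],[0,0.0006,0.0002,0,0,0],[0,0.0006,0.0002,0,0,0],[0,0.0006,0.0002,0,0,0],[0,0.0006,0.0002,0,0,0],[0,0.0006,0.0002,0,0,0],[0,0.0006,0.0002,0,0,0]]}}

```text
time: 12.2
ee_pos: [0.4587, -0.0112, 0.0666]
eef_rot: [0.824, -0.012, 0.008, -0.566]
ft_force: [0.1, -0.8, 0.4]
width: 0.0005
```

```bash
python3 - <<'E'
from h import *
F=[]
for i in range(12): I=camera("scene");F.append(read_state()["ft_force"])
print(np.mean(F,0),np.std(F,0),read_state()["time"],proj("scene",b2w([.5222,.0651,1.548],[-.064,-.102,.084])))
a=cv2.imread("pics/low_scene.png").astype(int)[135:215,150:240];d=np.abs(a-I[135:215,150:240,::-1]).sum(2);print("lid diff",d[:45,:].max())
E
python3 low.py
```

```text
[-0.12277218 -0.10595083 -0.00690829] [0.45828878 0.39164724 0.40079003] 12.8 [[234.8047416  176.97186974]]
lid diff 6
12.8 (array([-60. ,  61.6,  59.8]), array([ 0.933, -0.006, -0.359]), array([-0.006, -1.   ,  0.   ])) [ 0.5 -0.4 -0.2] q [ 1.    0.79 -0.55  1.85 -0.67  1.32  0.86]
```

Mean force is 0 and the lid did not move, so it rests on its gasket. I'll back out level, then rise.

{"op": "step_arm", "data": {"commands": [[0,0.0036,-0.0093,0,0,0],[0,0.0036,-0.0093,0,0,0],[0,0.0036,-0.0093,0,0,0],[0,0.0036,-0.0093,0,0,0],[0,0.0036,-0.0093,0,0,0],[0,0,-0.02,0,0,0],[0,-0.015,-0.02,0,0,0],[0,-0.02,-0.02,0,0,0],[0,-0.02,-0.01,0,0,0],[0,-0.02,-0.01,0,0,0],[0,0,0,0,0,0],[0,0,0,0,0,0]]}}

```text
time: 14.0
ee_pos: [0.4559, -0.1093, 0.1651]
eef_rot: [0.825, -0.012, 0.008, -0.566]
ft_force: [-0.6, 0.2, -0.7]
width: 0.0005
```

```bash
python3 look.py end; python3 low.py
python3 - <<'E'
import cv2,numpy as np
a=cv2.imread("pics/low_top.png").astype(int);b=cv2.imread("pics/end_top.png").astype(int);d=np.abs(a-b).sum(2);print(d[175:245,195:228].max())
cv2.imwrite("pics/endv.png",np.hstack([cv2.imread("pics/end.png"),]))
E
```

```text
(array([-157.6,   62.5,  157.7]), array([ 0.933, -0.005, -0.359]), array([-0.006, -1.   , -0.001])) [-0.23096472  0.06210127 -0.02247527]
14.1 (array([-157.6,   62.5,  157.7]), array([ 0.933, -0.005, -0.359]), array([-0.006, -1.   , -0.001])) [-0.2  0.1 -0. ] q [ 1.08  0.68 -0.52  1.7  -0.64  1.59  0.77]
6
```

View pics/end.png

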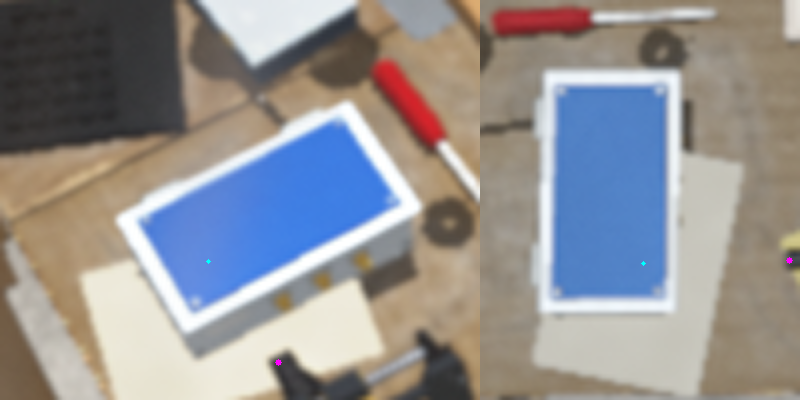

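The box is shut (front corner at scene (235,177)), the hand is clear, and the lid has not moved since it touched down. Handing in.

```bash
python3 -c "
from bench import *
print(close_job())"
```

```text
the job is handed in; nothing more can be done
None
```

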